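# Twist the stuck stopper out of the stone canister

### The arm

A 6-joint arm with a two-finger parallel gripper is mounted at the origin on the work surface. World frame = base frame: x ahead of the robot, y to its left, z up, the work surface at z = 0. Lengths are in mm, angles in rad, forces in N, time in s.
With the tool pointing down it reaches from about 325 to 1000 mm from the base axis. Payload 5.1 kg.
Tool frame: the origin (TCP) lies midway between the tips of the shut fingers; the grasp point (between the pads) lies 19 mm behind it; z points along the fingers, y is the direction in which the jaws open and shut (so a half turn about z gives the same grasp; the last joint's range is limited). The gripper opens to 85 mm and grips with 20 to 120 N. Pads are 22 mm wide; open, the fingers measure 114 mm over their backs; the gripper's body (76 mm by 85 mm) begins 54 mm behind the grasp point. The pads swing forward as they close: fully open they stand 13 mm farther back than shut.
Start: joints at [-1.189, 0.124, 1.65, -0, 1.367, -0.083], TCP at [291.326, -581.045, 231.322] pointing down, gripper open.
Joint ranges: [-2.61, 2.61], [-1.02, 2.33], [0.03, 2.71], [-1.35, 4.49], [0.32, 2.68], [-2.91, 2.91]. Speed limits (rad/s): [2.57, 2.57, 3.14, 3.14, 3.14, 3.14].

### API

Orientations are given as a unit quaternion [w, x, y, z].
In Python, from rig import * gives the robot as it stands.
- The arm moves only by the shell command python3 -m inch 'ROWS' [FORCE]. ROWS is a JSON object of lists of equal length, an entry for each row: "angular": the turn, a rotation vector about the tool's x, y, z in degrees, a list of three; "dp": the shift along the tool's x, y, z in cm, a list of three; "claw": the closure, from 0 (fully open) to 1 (shut). A call has 1 to 20 rows; each row shifts and turns the commanded pose from where the row before left it, along the tool's axes as they then stand; what a row does not reach is not made up. A row lasts 1/8 s, in which the tool goes at most 62.5 mm and 10.7 degrees, less where a joint would pass 70% of its speed; a pose out of reach is approached as far as the arm can. A call with a gripper value outside its range is refused whole. The fingers move at their own pace and stop on an object; FORCE is the grip in N (left out, the last holds). Time passes only in rows, so rows that do not move let the fingers close. It gives the time, the measured TCP pose, the force and the opening at its end, in the units of the state.
- state(): the state, without advancing time (a new reading comes with each control period).
- get_image(name): name is "side" or "top" or "wrist"; returns the picture (420x560x3 uint8, red, green, blue); there is no depth.
- camera_info(name): a dict with "fovy" (degrees; the focal length in pixels is half the picture's height over the tangent of half this angle, whatever the lens; pixels are square), "cx", "cy" (the principal point, pixels), "R" (3x3) and "t" (3): a world point X has camera coordinates R X + t. Camera axes: x right, y down, z forward; pixel columns grow to the right and rows downward; lengths in mm; the calibration is good to about 2 mm. A picture is of the moment at which its call begins: read the wrist's pose just before it. camera_info takes no time and is no camera call; for the wrist camera it gives the pose at the moment of the call.
- sign_off(): hands the job in, once; it reports no verdict.
The state is a dict: "clock": time; "joint_pos": joint angles; "dq": joint speeds; "joint_efforts": joint torques, N m; "tcp_pos": TCP position; "tool_rot": TCP orientation; "contact_force": force on the tool from outside, world axes, zero at the start; "wrist_torque": the same for the moment, N m; "finger_gap": finger opening in mm.
Only numpy, scipy, OpenCV 4.12 (cv2) and the standard library are available. Lean on these libraries where they do the work, as an engineer would, in place of code of your own. Each camera call takes 0.05 s, during which the arm holds its last target. There are 200 camera calls.

### The job

Stand the violet canister in the wooden-fenced holder, carrying it by its sides and never lifting it by its stopper. Then free the tight yellow stopper, working it back and forth as you ease it up because a straight pull only brings the canister up with it, and stand the stopper upright, bar up, on the grey mat of the round disc. Leave the open canister standing in the holder and the other things where they are.

Things in the scene. Friction and masses are not known exactly. Their poses are not given: they have to be found in the camera images.
- canister: Violet square tin holding stones, 50 x 50 mm, 80 mm tall without its stopper, top dark with a round mouth 38 mm wide; 0.5 to 0.7 kg. Origin: centre of its underside; z up, x and y square to its sides. It starts loose on the table, stopper pressed in. Take it by two opposite sides near the top (the stopper is narrower than the sides and stands 25 mm above).
- stopper: Stopper of the violet canister: cork plug 34 mm wide, 26 mm long; above it a yellow flange 45 mm wide, 5 mm thick; above that a yellow grip bar 34 mm long (along its x), 12 mm thick (along its y), 20 mm high. 51 mm tall in all, 45 g. Origin: centre of the plug's underside; z towards the bar. Pressed home, its origin is 54 mm above the canister's, the flange on the canister's top.
- canister_mouth (a point): Centre of the canister's top, 80 mm above its origin. Rubber lips inside grip the plug until it has risen 12 mm. A straight pull needs 12 to 20 N, more than the canister weighs, so the canister comes up too. Turning takes about 0.3 N m either way, without end; while the plug's rim turns some five times faster than it rises, it comes up with 2 to 4 N.
- stopper_grip (a point): Middle of the stopper's grip bar, 41 mm above the stopper's origin; axes as the stopper's.
- holder: Canister holder, fixed to the table: aluminium base 105 x 105 mm, 10 mm thick, with a square wooden fence on it, 57 x 57 mm inside, 8 mm thick, its top 32 mm above the table. Origin: centre of the base's underside; x and y square to the fence. A canister stood in it can turn only about 0.15 rad either way, but is not held down.
- holder_floor (a point): Centre of the holder's floor, 10 mm above the table, on which the canister stands; axes as the holder's.
- disc: Round painting disc, fixed to the table: pale base 150 mm in diameter with a flat grey mat 140 mm in diameter on top, 18 mm high in all. Origin: centre of its underside.
- disc_top (a point): Centre of the disc's flat mat, 18 mm above the table.
- stone: Bystander: black painted stone, 72 mm wide, 31 mm high, loose. Origin: centre of its underside.
- spare: Bystander: green square canister with a white stopper, 50 x 50 mm, 105 mm high in all, loose. Origin: centre of its underside.
- stylus: Bystander: lime dotting stylus lying along its x, 150 mm long, 10 mm thick, loose. Origin: under its middle.
- pot_violet: Bystander: small violet paint pot with a white cap, 31 mm wide, 31 mm high, loose. Origin: centre of its underside.
- pot_yellow: Bystander: small yellow paint pot with a white cap, 31 mm wide, 31 mm high, loose. Origin: centre of its underside.
- pot_lime: Bystander: small lime paint pot with a white cap, 31 mm wide, 31 mm high, loose. Origin: centre of its underside.
Things that resemble listed ones, but are neither listed nor needed, are in the scene too. Leave any red look-alike of the stopper alone.

How it is judged:
By the outcome, as a careful person would: the job done as asked, in the order asked, and still so for the second after the job is handed in, with the robot touching nothing.
It also fails if it takes over 72 s, if anything falls off the work surface, if the arm or the gripper's body presses on something with over 40 N, if the wrist force passes 120 N, or if a joint passes its speed limit or range.

## Working session

There is one attempt and no reset: what is moved stays moved. The work goes in short steps, Python scripts to look and compute and a shell command to move; the robot and the scene stay as the last step left them, time stands still between calls to the robot, and variables do not carry over. Pictures are saved under pics/ and viewed, about 8 in all and at most 12, crops included, and the job is handed in when it is done.

```bash
mkdir -p pics; ls; python3 - <<'E'
from rig import *
import cv2,numpy as np
np.set_printoptions(precision=3,suppress=True)
print(state())
for n in("top","side","wrist"):
    c=camera_info(n);print(n,c["fovy"],c["cx"],c["cy"],np.array(c["R"]).tolist(),c["t"], {k:v for k,v in c.items() if k not in("R","t","fovy","cx","cy")})
    im=np.array(get_image(n));cv2.imwrite(f"pics/{n}0.png",im[:,:,::-1])
E
```

```text
pics
{'clock': 0.0, 'joint_pos': array([-1.189,  0.125,  1.652,  0.   ,  1.368, -0.083]), 'dq': array([ 0.001,  0.001,  0.002,  0.   ,  0.001, -0.001]), 'joint_efforts': array([  0.001, -42.362, -36.545,  -0.   ,   0.007,   0.   ]), 'tcp_pos': array([ 291.099, -580.479,  230.038]), 'tool_rot': array([-0.001,  0.973,  0.23 , -0.   ]), 'contact_force': array([-0.122, -0.913, -0.196]), 'wrist_torque': array([ 0.06 , -0.06 , -0.018]), 'finger_gap': 85.76570579176528}
top 48.45274139711269 283.59615871549903 203.02609950273927 [[0.0048365729143445375, -0.9999391832561173, 0.009911475749499814], [-0.9950234329758205, -0.005798773515516916, -0.09947231803235058], [0.09952374285293732, -0.009381045507001553, -0.9949909650814613]] [  4.075 583.731 905.445] {}
side 51.14948870991646 276.9868308488931 204.96880873839206 [[0.8816668378442104, -0.47183107550220865, 0.006246858107862632], [-0.3611506172905397, -0.6832506422149464, -0.6346170432186058], [0.30370021184788915, 0.5572647450748098, -0.7728015173511595]] [-519.639  281.419  678.576] {}
wrist 61.32052883937143 278.7286324196163 215.1127017393704 [[0.44837263455113746, -0.8938453383991589, -0.0015784827423294988], [-0.8517727920759874, -0.4278022009275114, 0.30243741098061366], [-0.27100754835382646, -0.134260150095525, -0.9531679394689994]] [-650.407  -38.161  379.939] {}
```

View pics/top0.png

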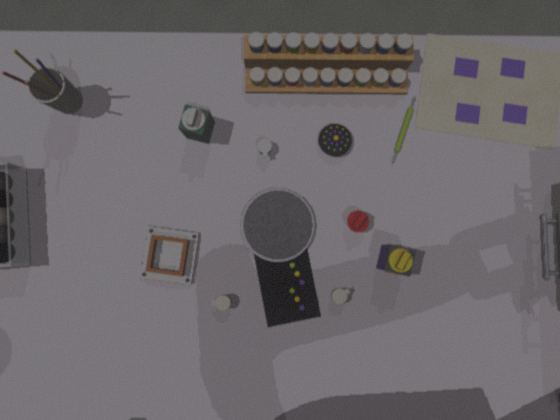

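View pics/side0.png

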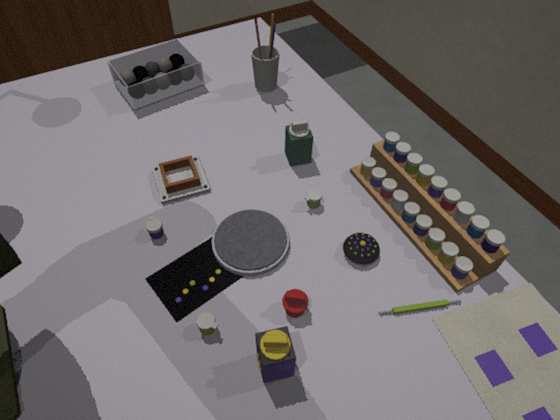

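The top view shows the canister with its yellow stopper at (400,261), the holder at (170,256) and the disc at (279,225). Possible mix-ups:
- The red look-alike stopper at (358,221) is the wrong colour.
- The green spare at (196,122) has a white stopper.
- The violet squares on the sheet at (490,90) are flat.
- The violet pot (about (222,302) in the top view, (155,228) in the side view) is small and white-capped.

I choose the violet square tin with the yellow stopper: (400,261) in the top view, (275,350) in the side view.

```bash
cat > h.py <<'E'
from rig import *
import cv2,numpy as np
np.set_printoptions(precision=2,suppress=True)
def ray(c,px):
    f=210/np.tan(np.radians(c["fovy"]/2));R=np.array(c["R"]);t=np.array(c["t"])
    d=R.T@np.array([(px[0]-c["cx"])/f,(px[1]-c["cy"])/f,1.]);return -R.T@t,d
def onz(c,px,z):
    o,d=ray(c,px);return o+d*(z-o[2])/d[2]
def proj(c,X):
    f=210/np.tan(np.radians(c["fovy"]/2));v=np.array(c["R"])@np.array(X,float)+np.array(c["t"]);return np.array([c["cx"]+f*v[0]/v[2],c["cy"]+f*v[1]/v[2]])
def grab(n,name):
    c=camera_info(n);im=np.array(get_image(n));cv2.imwrite(f"pics/{name}.png",im[:,:,::-1]);return c,im
def blobs(im,lo,hi,amin=30):
    m=cv2.inRange(cv2.cvtColor(im,cv2.COLOR_RGB2HSV),lo,hi)
    cs,_=cv2.findContours(m,cv2.RETR_EXTERNAL,cv2.CHAIN_APPROX_NONE)
    return sorted([c for c in cs if cv2.contourArea(c)>amin],key=cv2.contourArea,reverse=True)
E
python3 - <<'E'
from h import *
for n in("top","side"):
    c=camera_info(n);im=cv2.imread(f"pics/{n}0.png")[:,:,::-1].copy()
    print(n)
    for nm,lo,hi,z in(("yellow",(22,120,80),(34,255,255),85),("violet",(118,60,20),(140,255,255),40),("brown",(5,110,50),(15,255,255),32)):
        for b in blobs(im,lo,hi)[:4]:
            (u,v),s,a=cv2.minAreaRect(b);print(nm,u,v,s,a,cv2.contourArea(b),onz(c,(u,v),z))
im=cv2.imread("pics/top0.png")
a=cv2.resize(im[235:285,370:430],None,fx=6.5,fy=6.5,interpolation=cv2.INTER_CUBIC);b=cv2.resize(im[220:290,135:205],None,fx=325/70,fy=325/70,interpolation=cv2.INTER_CUBIC)
s=cv2.imread("pics/side0.png");d=cv2.resize(s[320:385,245:310],None,fx=4,fy=4,interpolation=cv2.INTER_CUBIC);e=cv2.resize(s[150:205,145:215],None,fx=4,fy=4,interpolation=cv2.INTER_CUBIC)
o=np.zeros((590,800,3),np.uint8)
for q,x,y in((a,0,0),(b,400,0),(d,0,328),(e,400,328)): o[y:y+q.shape[0],x:x+q.shape[1]]=q[:590-y,:800-x]
cv2.imwrite("pics/crop0.png",np.clip(o*1.6,0,255).astype(np.uint8))
E
```

```text
top
yellow 400.25006103515625 260.2500305175781 (23.33452033996582, 22.62741470336914) 45.0 409.5 [ 472.19 -210.23   85.  ]
violet 514.5982055664062 113.36125946044922 (23.492835998535156, 17.41054916381836) 8.746162414550781 363.5 [ 768.07 -460.29   40.  ]
violet 467.4199523925781 113.05998992919922 (23.193105697631836, 17.5362491607666) 8.130102157592773 363.5 [ 767.95 -364.25   40.  ]
violet 512.5462036132812 67.63077545166016 (22.822391510009766, 17.240825653076172) 7.125016689300537 352.0 [ 864.06 -460.35   40.  ]
violet 465.89996337890625 67.19999694824219 (22.76883888244629, 17.111984252929688) 8.13010311126709 351.5 [ 864.13 -364.45   40.  ]
brown 166.4299774169922 254.989990234375 (35.638179779052734, 34.93107604980469) 8.130102157592773 1153.5 [479.22 237.46  32.  ]
side
yellow 274.70587158203125 344.3235778808594 (29.589345932006836, 30.316951751708984) 75.96376037597656 685.5 [ 471.28 -212.53   85.  ]
violet 493.76922607421875 367.65380859375 (38.551658630371094, 21.633304595947266) 56.30992889404297 705.0 [ 755.02 -384.08   40.  ]
violet 537.4566650390625 339.03179931640625 (38.00855255126953, 20.05260467529297) 53.74616622924805 617.5 [ 849.56 -383.7    40.  ]
violet 277.9713134765625 370.6844177246094 (20.370546340942383, 34.041439056396484) 84.80557250976562 476.5 [ 465.1  -234.84   40.  ]
violet 537.5 413.0 (12.0, 29.0) 90.0 214.5 [ 762.13 -460.18   40.  ]
brown 178.76473999023438 171.558837890625 (25.223705291748047, 35.16766357421875) 75.96376037597656 787.5 [478.02 233.    32.  ]
brown 152.76470947265625 20.058822631835938 (45.11162567138672, 15.037208557128906) 75.96376037597656 312.5 [627.96 870.21  32.  ]
brown 423.98345947265625 102.68511962890625 (58.720237731933594, 13.5279541015625) 41.987213134765625 159.0 [1093.4   173.57   32.  ]
brown 83.09307861328125 17.694616317749023 (38.046531677246094, 11.649297714233398) 64.44003295898438 155.0 [444.87 981.46  32.  ]
```

View pics/crop0.png

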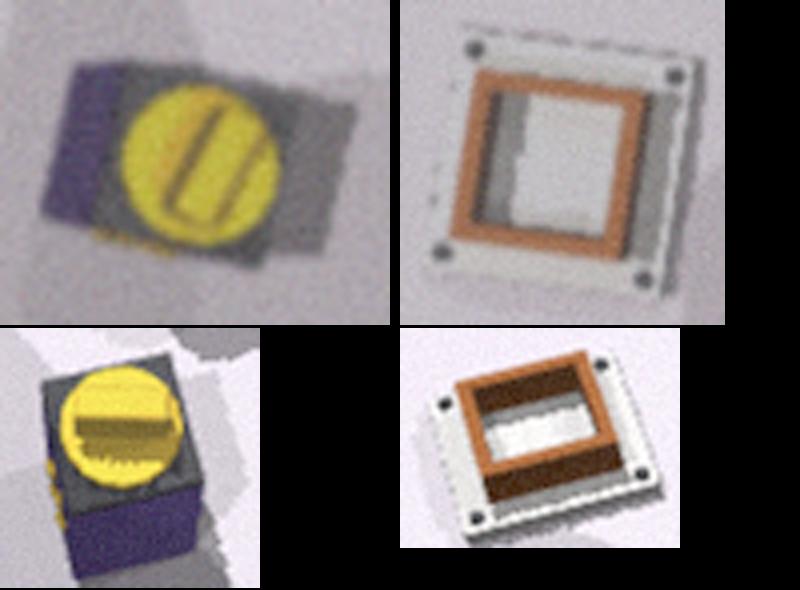

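The crop confirms the choice: dark square top, violet sides, yellow flange and bar. The bar runs about −30° in world and the canister yaw is about −12.5°. The holder is a brown fence with four screws, yaw about −8°. Next I'll go close with the wrist camera.

```bash
cat >> h.py <<'E'
from scipy.spatial.transform import Rotation as Ro
def Rt(s=None):
    q=(s or state())["tool_rot"];return Ro.from_quat([q[1],q[2],q[3],q[0]]).as_matrix()
def go(X,yaw):
    "rotation (deg, rotvec tool) first, then shift cm in the new tool frame; tool down, tool y at yaw deg"
    s=state();R=Rt(s);a=np.radians(yaw);y=np.array([np.cos(a),np.sin(a),0]);z=np.array([0,0,-1.])
    G=np.column_stack([np.cross(y,z),y,z]);rv=Ro.from_matrix(R.T@G).as_rotvec(degrees=True)
    print("t",s["clock"],"tcp",s["tcp_pos"],"yaw y",np.degrees(np.arctan2(R[1,1],R[0,1])),"gap",s["finger_gap"],"j6",s["joint_pos"][5]);print("rot deg",rv,"then dp cm",G.T@(np.array(X)-s["tcp_pos"])/10)
E
python3 - <<'E'
from h import *
c=camera_info("wrist");R=Rt();C=-np.array(c["R"]).T@c["t"];print("cam in tool",R.T@(C-state()["tcp_pos"]),"axis",R.T@np.array(c["R"])[2])
t=camera_info("top");print("holder screws",onz(t,(169.3,255.5),10)); print("disc",onz(t,(279,224),18))
go([430,-190,230],-102.5)
E
```

```text
cam in tool [  78.66    1.26 -142.47] axis [-0.3   0.    0.95]
holder screws [477.96 236.92  10.  ]
disc [542.24  16.15  18.  ]
t 0.15 tcp [ 291.13 -580.63  230.34] yaw y -63.370921017354725 gap 85.31581485042163 j6 -0.08258581268872477
rot deg [-0.09  0.03 39.13] then dp cm [  5.1  -41.14   0.03]
```

```bash
python3 - <<'E'
from h import *
go([471.5,-211,230],-102.5)
E
python3 -m inch '{"angular":[[0,0,9.8],[0,0,9.8],[0,0,9.8],[0,0,9.7],[0,0,0],[0,0,0],[0,0,0],[0,0,0],[0,0,0],[0,0,0],[0,0,0],[0,0,0],[0,0,0],[0,0,0],[0,0,0]],"dp":[[0,0,0],[0,0,0],[0,0,0],[0,0,0],[1,-4,0],[1,-4,0],[1,-4,0],[1,-4,0],[1,-4,0],[1,-4,0],[1,-4,0],[1,-4,0],[1.6,-7,0],[0,0,0],[0,0,0]],"claw":[0,0,0,0,0,0,0,0,0,0,0,0,0,0,0]}'
python3 - <<'E'
from h import *
go([471.5,-211,230],-102.5)
c,im=grab("wrist","w1")
b=blobs(im,(22,120,60),(34,255,255))[0];(u,v),s,a=cv2.minAreaRect(b);print(u,v,s,onz(c,(u,v),85))
for z in(0,80):print(proj(c,[471.5,-211,z]))
E
```

```text
t 0.15 tcp [ 291.13 -580.63  230.34] yaw y -63.370921017354725 gap 85.31581485042163 j6 -0.08258581268872477
rot deg [-0.09  0.03 39.13] then dp cm [  9.61 -39.99   0.03]
clock: 2.02
tcp_pos: [465.1, -229.4, 231.1]
tool_rot: [0.0, 0.994, -0.108, -0.0]
contact_force: [-1.1, -0.9, 0.0]
finger_gap: 84.9
t 2.025 tcp [ 465.13 -229.38  231.08] yaw y -102.42321137285155 gap 84.91802500759633 j6 1.2263122518379925
rot deg [0.02 0.03 0.08] then dp cm [ 0.22 -1.93  0.11]
255.5 194.5 (51.0, 53.0) [ 474.81 -211.91   85.  ]
[260.33 177.97]
[255.73 196.95]
```

View pics/w1.png

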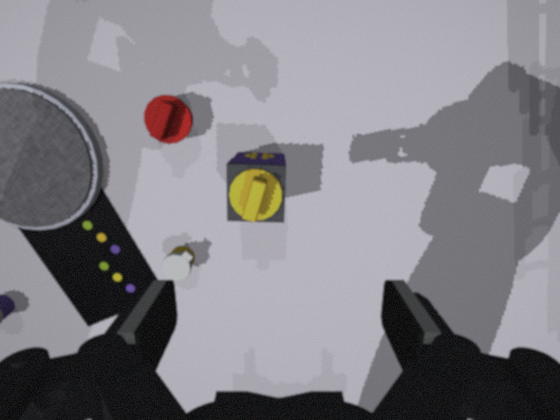

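The wrist view shows the canister at (256,190), nearly square to the image, with the bar tilted right. The red look-alike is at (168,118). Next: yaw and the fine offset.

```bash
python3 - <<'E'
from h import *
c=camera_info("wrist");im=cv2.imread("pics/w1.png")[:,:,::-1].copy()
hsv=cv2.cvtColor(im,cv2.COLOR_RGB2HSV);g=cv2.cvtColor(im,cv2.COLOR_RGB2GRAY)
roi=(slice(140,240),slice(205,310))
m=((g<88)|(cv2.inRange(hsv,(22,100,40),(36,255,255))>0)).astype(np.uint8)*255
k=np.zeros_like(m);k[roi]=m[roi];k=cv2.morphologyEx(k,cv2.MORPH_OPEN,np.ones((5,5)))
cs=max(cv2.findContours(k,0,1)[0],key=cv2.contourArea);print(cv2.minAreaRect(cs),cv2.boundingRect(cs))
# edges lines: left, right cols, bottom row of mask fit
L=[];Rr=[];B=[]
for r in range(172,215):
    x=np.where(k[r])[0]; L.append((r,x[0]));Rr.append((r,x[-1]+1))
for q in range(234,282):
    y=np.where(k[:,q])[0];B.append((q,y[-1]+1))
def fit(P):
    P=np.array(P,float);p=np.polyfit(P[:,0],P[:,1],1);i=abs(P[:,1]-np.polyval(p,P[:,0]))<1.5;return np.polyfit(P[i,0],P[i,1],1)
l,r,b=fit(L),fit(Rr),fit(B);print(l,r,b)
def X(p,b): # col=p0*row+p1,row=b0*col+b1
    col=(p[0]*b[1]+p[1])/(1-p[0]*b[0]);return onz(c,(col,b[0]*col+b[1]),80)
A,Bq=X(l,b),X(r,b);d=Bq-A;print("bottom corners",A,Bq,np.linalg.norm(d),"yaw of edge",np.degrees(np.arctan2(d[1],d[0])))
n=np.array([-d[1],d[0],0])/np.linalg.norm(d);print("centre",(A+Bq)/2+25*n)
for rr in(175,212):
  for p in (l,r):print(onz(c,(np.polyval(p,rr),rr),80))
# bar: bright-edge orientation inside yellow
t=hsv[165:225,228:285];print(proj(c,[474.8,-211.9,80]))
E
```

```text
((256.5, 186.0), (68.0, 57.0), 90.0) (228, 152, 58, 69)
[  0.07 215.53] [ -0.05 293.79] [  0.02 215.77]
bottom corners [ 455.79 -185.91   80.  ] [ 445.17 -229.87   80.  ] 45.22269259299039 yaw of edge -103.5823771736744
centre [ 474.78 -213.76   80.  ]
[ 494.83 -193.43   80.  ]
[ 484.44 -240.32   80.  ]
[ 462.91 -187.28   80.  ]
[ 453.01 -231.95   80.  ]
[255.14 193.02]
```

```bash
python3 -m inch '{"angular":[[0,0,0.6],[0,0,0],[0,0,0],[0,0,0],[0,0,0],[0,0,0],[0,0,0],[0,0,0],[0,0,0]],"dp":[[0.25,-0.9,0],[0.2,-0.98,0],[0,0,4],[0,0,4],[0,0,4],[0,0,4],[0,0,2],[0,0,1.1],[0,0,0]],"claw":[0,0,0,0,0,0,0,0,0]}'
python3 - <<'E'
from h import *
go([473.5,-212,40],-103)
E
```

```text
clock: 3.2
tcp_pos: [473.7, -211.9, 39.9]
tool_rot: [-0.0, 0.993, -0.114, -0.0]
contact_force: [-0.3, -0.2, 0.0]
finger_gap: 85.2
t 3.2 tcp [ 473.65 -211.88   39.93] yaw y -103.08153060967528 gap 85.16833103837156 j6 1.2749397271633336
rot deg [-0.02  0.06 -0.08] then dp cm [-0.01  0.02 -0.01]
```

Accurate. Close at 60 N, lift, and look.

```bash
python3 -m inch '{"angular":[[0,0,0],[0,0,0],[0,0,0],[0,0,0],[0,0,0],[0,0,0],[0,0,0],[0,0,0],[0,0,0],[0,0,0],[0,0,0],[0,0,0]],"dp":[[0,0,0],[0,0,0],[0,0,0],[0,0,0],[0,0,0],[0,0,0],[0,0,0],[0,0,-0.5],[0,0,-2],[0,0,-4],[0,0,-4],[0,0,-2.5]],"claw":[0.3,0.6,1,1,1,1,1,1,1,1,1,1]}' 60
python3 - <<'E'
from h import *
c=camera_info("wrist");s=state();c,im=grab("wrist","w2");print(s["contact_force"],s["finger_gap"],s["tcp_pos"])
go([478,236,140],-98.3)
E
```

```text
clock: 4.7
tcp_pos: [473.3, -211.9, 170.8]
tool_rot: [0.0, 0.994, -0.114, -0.0]
contact_force: [-0.6, 0.1, -6.7]
finger_gap: 49.2
[-0.55  0.13 -6.74] 49.22394253193831 [ 473.29 -211.95  170.85]
t 4.75 tcp [ 474.81 -212.76  174.33] yaw y -103.0668587599995 gap 49.26968202580768 j6 1.2746786541267652
rot deg [ 0.11 -0.24 -4.77] then dp cm [ -6.16 -44.45   3.43]
```

View pics/w2.png

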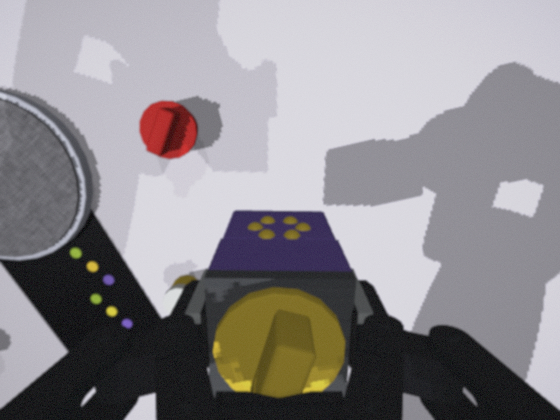

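The canister is held at 49 mm and centred in the jaws (column about 280). I'll move to a standoff behind the holder and look past the canister.

```bash
python3 -m inch '{"angular":[[0,0,-2.4],[0,0,-2.4],[0,0,0],[0,0,0],[0,0,0],[0,0,0],[0,0,0],[0,0,0],[0,0,0],[0,0,0],[0,0,0],[0,0,0],[0,0,0],[0,0,0],[0,0,0],[0,0,0]],"dp":[[0,0,0],[0,0,0],[-0.8,-2,0],[-1.5,-4,0],[-1.5,-4,0],[-1.5,-4,0],[-1.5,-4,0],[-1.5,-4,0],[-1.5,-4,0],[-1.5,-4,0],[-1.5,-4,0],[-1.5,-4,0],[-1.5,-4,0],[-1.5,-4,0],[-0.9,-2.5,0],[0,0,0]],"claw":[1,1,1,1,1,1,1,1,1,1,1,1,1,1,1,1]}'
python3 -m inch '{"angular":[[0,0,0],[0,0,0]],"dp":[[0,0,0],[0,0,0]],"claw":[1,1]}'
python3 - <<'E'
from h import *
c,im=grab("wrist","w3");go([478,236,140],-98.3)
print(proj(c,[478,236,10]))
for b in blobs(im,(4,110,40),(16,255,255),300):print(cv2.minAreaRect(b),cv2.boundingRect(b))
E
```

```text
clock: 6.75
tcp_pos: [361.3, 295.0, 168.6]
tool_rot: [0.001, 0.998, -0.071, -0.001]
contact_force: [0.4, -0.1, -6.1]
finger_gap: 49.4
clock: 7.0
tcp_pos: [363.2, 293.3, 169.7]
tool_rot: [0.0, 0.997, -0.073, -0.0]
contact_force: [0.7, 0.1, -6.7]
finger_gap: 49.2
t 7.05 tcp [363.4  293.31 169.97] yaw y -98.34149164646709 gap 49.42491315673691 j6 2.2805298745454112
rot deg [ 0.03  0.02 -0.04] then dp cm [12.17  4.02  3.  ]
[329.58  44.81]
((332.0, 45.5), (91.0, 102.0), 90.0) (281, 0, 103, 92)
```

View pics/w3.png

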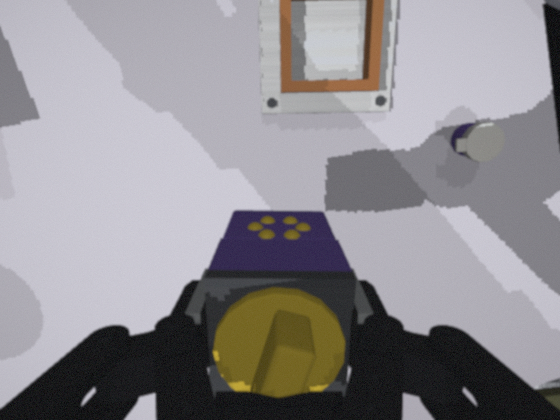

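```bash
python3 -m inch '{"angular":[[0,0,0],[0,0,0],[0,0,0],[0,0,0]],"dp":[[1.7,2,0],[1.8,2,0],[0,0,0],[0,0,0]],"claw":[1,1,1,1]}'
python3 - <<'E'
from h import *
c,im=grab("wrist","w4");go([478,236,140],-98.3)
hsv=cv2.cvtColor(im,cv2.COLOR_RGB2HSV)
m=cv2.inRange(hsv,(4,110,40),(16,255,255));m=cv2.morphologyEx(m,5-3,np.ones((3,3)))
cs,h=cv2.findContours(m,cv2.RETR_CCOMP,cv2.CHAIN_APPROX_NONE)
for q,hh in zip(cs,h[0]):
    if cv2.contourArea(q)>300:
        e=cv2.approxPolyDP(q,5,True)[:,0];print("hole" if hh[3]>=0 else "outer",cv2.minAreaRect(q),e.tolist());
        for p in e: print(p,onz(c,p,32))
# screws
g=cv2.cvtColor(im,cv2.COLOR_RGB2GRAY);d=cv2.inRange(g,0,95)
for q in cv2.findContours(d,0,1)[0]:
    a=cv2.contourArea(q);(u,v),s,_=cv2.minAreaRect(q)
    if 25<a<180 and v<200: print("dark",u,v,a,onz(c,(u,v),10))
cv2.imwrite("pics/w4c.png",cv2.resize(im[:240,170:450,::-1],None,fx=2.5,fy=2.5))
E
```

```text
clock: 7.55
tcp_pos: [392.3, 249.2, 170.3]
tool_rot: [-0.0, 0.997, -0.073, -0.0]
contact_force: [-0.6, 0.8, -6.5]
finger_gap: 49.3
t 7.6 tcp [392.19 249.48 170.3 ] yaw y -98.29421304692953 gap 49.30728725006888 j6 2.16620652590148
rot deg [-0.02  0.02  0.01] then dp cm [8.69 0.1  3.03]
outer ((275.8453369140625, 86.99371337890625), (101.31051635742188, 98.14741516113281), 88.9583740234375) [[324, 36], [226, 38], [232, 138], [322, 136]]
[324  36] [510.92 198.68  32.  ]
[226  38] [519.83 268.41  32.  ]
[232 138] [449.93 277.14  32.  ]
[322 136] [441.3  207.71  32.  ]
hole ((276.16766357421875, 88.3794174194336), (80.62005615234375, 77.23783874511719), 88.78113555908203) [[311, 48], [313, 125], [243, 129], [237, 52]]
[311  48] [504.48 208.82  32.  ]
[313 125] [450.55 213.66  32.  ]
[243 129] [455.4  267.48  32.  ]
[237  52] [509.63 262.25  32.  ]
dark 225.5 146.5 38.0 [442.17 286.99  10.  ]
dark 329.7500305175781 144.24998474121094 44.5 [431.27 199.66  10.  ]
dark 218.5 30.5 61.0 [529.66 275.57  10.  ]
dark 332.5 28.0 50.0 [518.66 188.61  10.  ]
dark 494.89581298828125 29.46292495727539 98.5 [499.55  65.21  10.  ]
```

View pics/w4c.png

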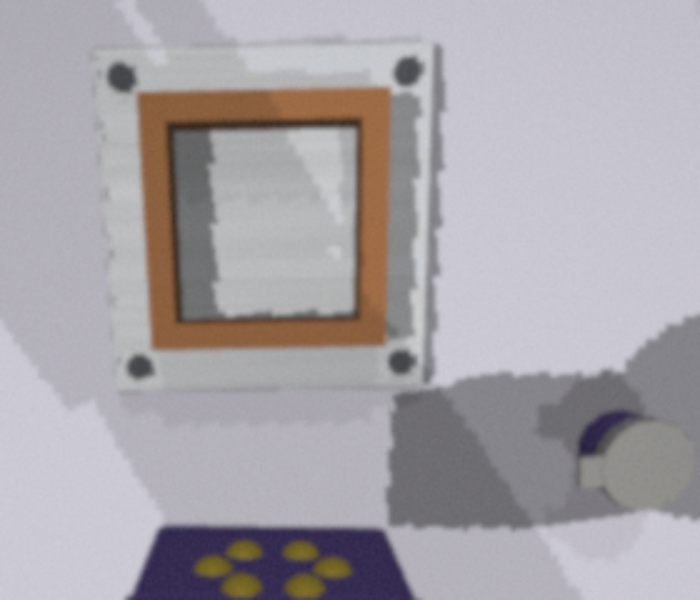

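```bash
python3 - <<'E'
from h import *
c=camera_info("wrist");s=state();R=Rt(s);T=s["tcp_pos"]
im=cv2.imread("pics/w4.png")[:,:,::-1].copy()
f=lambda px,dz:(R.T@(onz(c,px,T[2]+dz)-T))[:2]
V=blobs(im,(115,50,15),(145,255,255),300)
for b in V: print(cv2.boundingRect(b),cv2.approxPolyDP(b,4,True)[:,0].tolist())
Y=blobs(im,(20,100,30),(36,255,255),300)[0];x,y,w,h=cv2.boundingRect(Y);print("flange",x,y,w,h,f((x+w/2,y),45),f((x+w/2,y+h/2),45))
g=cv2.cvtColor(im,cv2.COLOR_RGB2GRAY).astype(int)
print("col280 rows",[(r,g[r,276:284].mean().round()) for r in range(204,300,3)])
for r in (209,211):print("bottom far edge tool",f((280,r),-40))
for r in (270,272):print("top far edge tool",f((280,r),40))
print("flange far",f((280,288),45), "flange L/R",f((214.5,343),45),f((345.5,343),45))
go([480,237.8,120],-97.2)
E
```

```text
(209, 211, 143, 62) [[209, 268], [351, 271], [321, 212], [235, 211]]
flange 212 287 134 112 [24.96  0.51] [4.48 0.52]
col280 rows [(204, np.float64(180.0)), (207, np.float64(181.0)), (210, np.float64(144.0)), (213, np.float64(48.0)), (216, np.float64(51.0)), (219, np.float64(53.0)), (222, np.float64(53.0)), (225, np.float64(51.0)), (228, np.float64(51.0)), (231, np.float64(52.0)), (234, np.float64(53.0)), (237, np.float64(54.0)), (240, np.float64(50.0)), (243, np.float64(50.0)), (246, np.float64(51.0)), (249, np.float64(51.0)), (252, np.float64(50.0)), (255, np.float64(51.0)), (258, np.float64(50.0)), (261, np.float64(51.0)), (264, np.float64(51.0)), (267, np.float64(50.0)), (270, np.float64(47.0)), (273, np.float64(38.0)), (276, np.float64(39.0)), (279, np.float64(65.0)), (282, np.float64(51.0)), (285, np.float64(47.0)), (288, np.float64(76.0)), (291, np.float64(83.0)), (294, np.float64(96.0)), (297, np.float64(101.0))]
bottom far edge tool [24.7   1.11]
bottom far edge tool [23.58  1.12]
top far edge tool [28.26  0.84]
top far edge tool [27.56  0.84]
flange far [24.61  0.82] flange L/R [  4.48 -20.51] [ 4.49 22.2 ]
t 7.6 tcp [392.19 249.48 170.3 ] yaw y -98.29421304692953 gap 49.30728725006888 j6 2.16620652590148
rot deg [-0.02  0.02 -1.09] then dp cm [8.86 0.06 5.03]
```

```bash
python3 -m inch '{"angular":[[0,0,-1.1],[0,0,0],[0,0,0],[0,0,0],[0,0,0],[0,0,0],[0,0,0],[0,0,0],[0,0,0],[0,0,0]],"dp":[[0,0,0],[2.5,0,0],[3.5,0.1,0],[2.86,0,0],[0,0,3],[0,0,3],[0,0,2],[0,0,1],[0,0,0],[0,0,0]],"claw":[1,1,1,1,1,1,1,1,1,1]}'
python3 - <<'E'
from h import *
go([480,237.6,80],-97.2)
for n in("top","side"): c,im=grab(n,n+"5")
a=cv2.imread("pics/side5.png")[110:235,100:260];b=cv2.imread("pics/top5.png")[190:315,90:250]
cv2.imwrite("pics/c5.png",np.clip(np.hstack([cv2.resize(q,(400,312),interpolation=2) for q in(a,b)])*1.4,0,255).astype(np.uint8))
E
```

```text
clock: 8.85
tcp_pos: [481.1, 237.9, 81.7]
tool_rot: [-0.001, 0.998, -0.062, 0.001]
contact_force: [0.3, 0.8, -6.9]
finger_gap: 49.5
t 8.85 tcp [481.15 237.91  81.75] yaw y -97.15521975531249 gap 49.456010326963046 j6 2.0548589538441715
rot deg [-0.07 -0.13  0.04] then dp cm [-0.11  0.05  0.17]
```

View pics/c5.png

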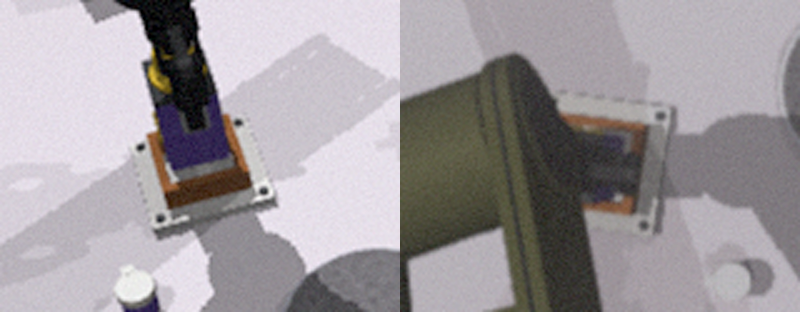

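The side view shows the canister's foot at about (198,165) of the crop, over the fence opening, and square to it. Lower it.

```bash
python3 -m inch '{"angular":[[0,0,0],[0,0,0],[0,0,0],[0,0,0],[0,0,0]],"dp":[[-0.1,0,0.2],[0,0,0.7],[0,0,0.7],[0,0,0.5],[0,0,0]],"claw":[1,1,1,1,1]}'
python3 -c "
from h import *
go([480,237.6,50.5],-97.2)"
```

```text
clock: 9.57
tcp_pos: [478.5, 237.3, 58.4]
tool_rot: [0.0, 0.998, -0.063, -0.001]
contact_force: [-0.4, 0.3, -6.3]
finger_gap: 49.8
t 9.575 tcp [478.54 237.31  58.38] yaw y -97.17042351774475 gap 49.79354701245548 j6 2.0557745498926057
rot deg [0.05 0.09 0.03] then dp cm [ 0.14 -0.05  0.79]
```

Entered with no contact. Lower to the floor, release, and rise.

```bash
python3 -m inch '{"angular":[[0,0,0],[0,0,0],[0,0,0],[0,0,0]],"dp":[[0.05,0,0.4],[0,0,0.2],[0,0,0.15],[0,0,0]],"claw":[1,1,1,1]}'
```

```text
clock: 10.07
tcp_pos: [479.8, 237.6, 52.0]
tool_rot: [-0.0, 0.998, -0.063, 0.0]
contact_force: [-0.5, -0.3, -6.5]
finger_gap: 49.8
```

```bash
python3 -m inch '{"angular":[[0,0,0],[0,0,0],[0,0,0]],"dp":[[0,0,0.15],[0,0,0.1],[0,0,0]],"claw":[1,1,1]}'
```

```text
clock: 10.45
tcp_pos: [480.1, 237.7, 51.9]
tool_rot: [0.0, 0.998, -0.063, -0.0]
contact_force: [-7.4, -1.0, 8.9]
finger_gap: 49.5
```

On the floor (z force went from −6.5 N to +8.9 N). Release and rise.

```bash
python3 -m inch '{"angular":[[0,0,0],[0,0,0],[0,0,0],[0,0,0],[0,0,0],[0,0,0],[0,0,0],[0,0,0],[0,0,0],[0,0,0],[0,0,0],[0,0,0]],"dp":[[0,0,0],[0,0,0],[0,0,0],[0,0,0],[0,0,-1],[0,0,-3],[0,0,-4],[0,0,-4],[0,0,-4],[0,0,-2],[0,0,0],[0,0,0]],"claw":[0.6,0.3,0,0,0,0,0,0,0,0,0,0]}'
python3 - <<'E'
from h import *
c,im=grab("wrist","w6");go([480,237.6,230],-97.2)
cv2.imwrite("pics/w6c.png",cv2.resize(im[100:320,150:410,::-1],None,fx=3,fy=2.7))
b=blobs(im,(22,110,50),(36,255,255),300)[0];print(cv2.minAreaRect(b),onz(c,cv2.minAreaRect(b)[0],94))
E
```

```text
clock: 11.95
tcp_pos: [478.8, 237.2, 227.3]
tool_rot: [0.001, 0.998, -0.063, -0.001]
contact_force: [0.2, 1.5, -0.3]
finger_gap: 85.1
t 12.0 tcp [478.61 237.09 226.89] yaw y -97.17123502170291 gap 85.19232466497219 j6 2.0553600987340395
rot deg [0.1  0.2  0.03] then dp cm [ 0.13 -0.07 -0.31]
((276.7500305175781, 203.25001525878906), (55.154327392578125, 54.44721603393555), 45.0) [480.21 237.91  94.  ]
```

View pics/w6c.png

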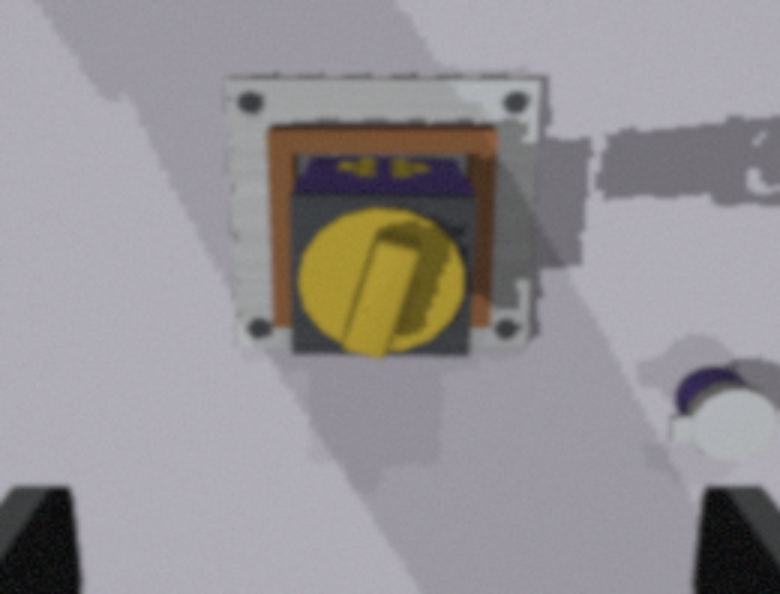

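The canister stands square inside the fence. The bar's top face runs from about (285,190) to (272,231) in the full picture, tilted right. Compute its direction at z = 115.

```bash
python3 - <<'E'
from h import *
c=camera_info("wrist")
P=lambda u,v,z=115:onz(c,(150+u/3,100+v/2.7),z)
for a,b in(((386,356),(418,250)),((343,345),(378,243))):
    A,B=P(*a),P(*b);print(A,B,np.degrees(np.arctan2(*(B-A)[1::-1])))
m=(P(386,356)+P(418,250)+P(343,345)+P(378,243))/4;print(m)
go([479.5,237.7,97],-114)
E
```

```text
[463.24 238.39 115.  ] [492.93 226.72 115.  ] -21.45963734154208
[467.9  248.81 115.  ] [496.11 236.24 115.  ] -24.0248486696528
[480.05 237.54 115.  ]
t 12.0 tcp [478.61 237.09 226.89] yaw y -97.17123502170291 gap 85.19232466497219 j6 2.0553600987340395
rot deg [ 0.13  0.18 16.83] then dp cm [ 0.06 -0.09 12.99]
```

```bash
python3 -m inch '{"angular":[[0,0,8],[0,0,7.6],[0,0,0],[0,0,0],[0,0,0],[0,0,0],[0,0,0],[0,0,0],[0,0,0]],"dp":[[0.05,-0.05,0],[0,-0.05,0],[0,0,3],[0,0,4],[0,0,3],[0,0,1.9],[0,0,0.7],[0,0,0],[0,0,0]],"claw":[0,0,0,0,0,0,0,0,0]}'
python3 -c "
from h import *
go([479.7,237.7,97.5],-112.8)"
```

```text
clock: 13.12
tcp_pos: [481.3, 238.8, 104.8]
tool_rot: [-0.001, 0.98, -0.197, 0.001]
contact_force: [0.0, 0.3, -1.0]
finger_gap: 85.4
t 13.125 tcp [481.32 238.77 104.76] yaw y -112.77090123594674 gap 85.41052000044375 j6 2.3288070354358688
rot deg [-0.1  -0.1   0.03] then dp cm [-0.11  0.16  0.73]
```

```bash
python3 -m inch '{"angular":[[0,0,0],[0,0,0],[0,0,0]],"dp":[[0,0.1,0.4],[0,0,0],[0,0,0]],"claw":[0,0,0]}'
```

```text
clock: 13.5
tcp_pos: [480.0, 237.5, 99.5]
tool_rot: [-0.0, 0.98, -0.197, 0.0]
contact_force: [-1.6, -1.0, 0.2]
finger_gap: 85.3
```

```bash
python3 -m inch '{"angular":[[0,0,0],[0,0,0],[0,0,0],[0,0,0],[0,0,0],[0,0,0],[0,0,0],[0,0,0],[0,0,0],[0,0,0]],"dp":[[0,0,0.15],[0,0,0],[0,0,0],[0,0,0],[0,0,0],[0,0,0],[0,0,0],[0,0,0],[0,0,0],[0,0,0]],"claw":[0.3,0.6,1,1,1,1,1,1,1,1]}' 80
python3 - <<'E'
from h import *
c,im=grab("wrist","w7");go([0,0,0],-112.8);print(state()["contact_force"],state()["wrist_torque"])
cv2.imwrite("pics/w7c.png",im[:,:,::-1])
E
```

```text
clock: 14.75
tcp_pos: [480.1, 237.6, 98.1]
tool_rot: [-0.0, 0.98, -0.197, 0.0]
contact_force: [-1.2, 1.0, 3.1]
finger_gap: 9.6
t 14.8 tcp [480.13 237.61  98.1 ] yaw y -112.7704100178441 gap 10.089312524304306 j6 2.3273897050562025
rot deg [-0.03 -0.01  0.03] then dp cm [-35.05  40.51   9.81]
[0.49 0.93 3.22] [0.11 0.09 0.03]
```

View pics/w7c.png

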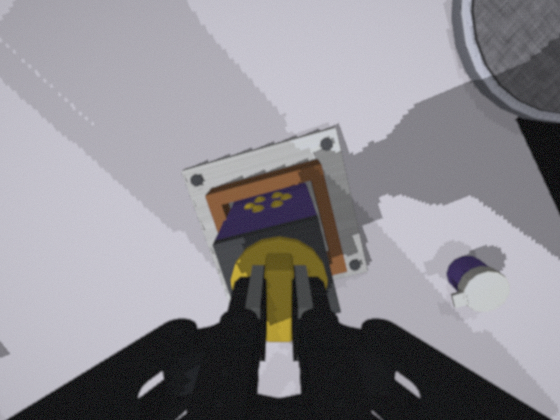

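The pads hold the bar squarely; the flange is at (280,265) and the canister is still in the holder. First working swing, with a small rise.

```bash
python3 -m inch '{"angular":[[0,0,-5],[0,0,-10],[0,0,-10],[0,0,-10],[0,0,-10],[0,0,-10],[0,0,-10],[0,0,-10],[0,0,-10],[0,0,-10],[0,0,-10],[0,0,-10]],"dp":[[0,0,0],[0,0,0],[0,0,-0.03],[0,0,-0.04],[0,0,-0.04],[0,0,-0.04],[0,0,-0.04],[0,0,-0.04],[0,0,-0.04],[0,0,-0.04],[0,0,-0.04],[0,0,-0.04]],"claw":[1,1,1,1,1,1,1,1,1,1,1,1]}' 80
python3 -c "
from h import *
go([480,237.6,98],-112.8);print(state()['contact_force'],state()['wrist_torque'])"
```

```text
clock: 16.3
tcp_pos: [478.6, 237.9, 100.3]
tool_rot: [-0.002, 0.691, 0.722, -0.001]
contact_force: [-1.7, 3.1, -0.7]
finger_gap: 9.9
t 16.3 tcp [478.62 237.94 100.34] yaw y 2.5064747113975168 gap 9.949992848797518 j6 0.3150018478342742
rot deg [ -0.19   0.13 115.31] then dp cm [ 0.14 -0.02  0.23]
[-1.71  3.08 -0.7 ] [ 0.69  0.32 -0.11]
```

```bash
python3 -m inch '{"angular":[[0,0,5],[0,0,10],[0,0,10],[0,0,10],[0,0,10],[0,0,10],[0,0,10],[0,0,10],[0,0,10],[0,0,10],[0,0,10],[0,0,10]],"dp":[[0,0,0],[0,0,0],[0,0,0],[0,0,-0.04],[0,0,-0.04],[0,0,-0.05],[0,0,-0.05],[0,0,-0.05],[0,0,-0.05],[0,0,-0.05],[0,0,-0.05],[0,0,-0.05]],"claw":[1,1,1,1,1,1,1,1,1,1,1,1]}' 80
python3 -m inch '{"angular":[[0,0,-5],[0,0,-10],[0,0,-10],[0,0,-10],[0,0,-10],[0,0,-10],[0,0,-10],[0,0,-10],[0,0,-10],[0,0,-10],[0,0,-10],[0,0,-10]],"dp":[[0,0,0],[0,0,0],[0,0,0],[0,0,-0.04],[0,0,-0.04],[0,0,-0.05],[0,0,-0.05],[0,0,-0.05],[0,0,-0.05],[0,0,-0.05],[0,0,-0.05],[0,0,-0.05]],"claw":[1,1,1,1,1,1,1,1,1,1,1,1]}' 80
python3 - <<'E'
from h import *
go([480,237.6,98],-112.8);print(state()['contact_force'],state()['wrist_torque'])
c,im=grab("side","s8");c,im2=grab("wrist","w8")
cv2.imwrite("pics/c8.png",np.hstack([cv2.resize(im[110:235,100:240,::-1],(450,400),interpolation=2),cv2.resize(im2[150:400,170:390,::-1],(350,400))]))
E
```

```text
clock: 17.8
tcp_pos: [479.2, 237.0, 104.4]
tool_rot: [0.001, 0.98, -0.2, -0.001]
contact_force: [1.2, 1.3, -3.8]
finger_gap: 10.0
clock: 19.3
tcp_pos: [478.4, 237.8, 108.6]
tool_rot: [-0.002, 0.692, 0.722, -0.001]
contact_force: [-1.3, 2.8, -2.3]
finger_gap: 9.8
t 19.3 tcp [478.37 237.76 108.58] yaw y 2.499837243519917 gap 9.779786206186216 j6 0.31509433185423125
rot deg [ -0.19   0.18 115.3 ] then dp cm [ 0.16 -0.05  1.06]
[-1.26  2.78 -2.29] [ 0.66  0.3  -0.15]
```

View pics/c8.png

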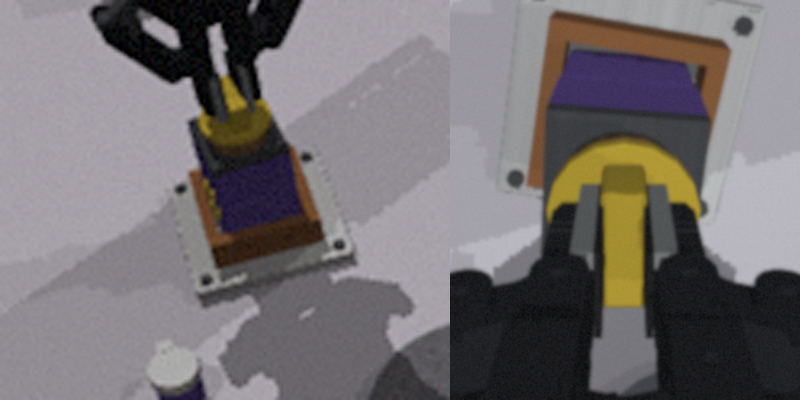

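The flange now stands clear of the dark top, with cork visible at about (235,135) of the left crop. The canister is still down in the fence. One more swing.

```bash
python3 -m inch '{"angular":[[0,0,5],[0,0,10],[0,0,10],[0,0,10],[0,0,10],[0,0,10],[0,0,10],[0,0,10],[0,0,10],[0,0,10],[0,0,10],[0,0,10]],"dp":[[0,0,0],[0,0,0],[0,0,0],[0,0,-0.04],[0,0,-0.04],[0,0,-0.05],[0,0,-0.05],[0,0,-0.05],[0,0,-0.05],[0,0,-0.05],[0,0,-0.05],[0,0,-0.05]],"claw":[1,1,1,1,1,1,1,1,1,1,1,1]}' 80
python3 -m inch '{"angular":[[0,0,-5],[0,0,-10],[0,0,-10],[0,0,-10],[0,0,-10],[0,0,-10],[0,0,-10],[0,0,-8]],"dp":[[0,0,0],[0,0,0],[0,0,0],[0,0,-0.05],[0,0,-0.05],[0,0,-0.05],[0,0,-0.05],[0,0,-0.05]],"claw":[1,1,1,1,1,1,1,1]}' 80
python3 -c "
from h import *
go([480,237.6,98],-112.8);print(state()['contact_force'],state()['wrist_torque'])"
```

```text
clock: 20.9
tcp_pos: [480.0, 236.9, 114.3]
tool_rot: [0.001, 0.979, -0.202, 0.0]
contact_force: [0.5, -0.7, -0.1]
finger_gap: 9.7
clock: 21.9
tcp_pos: [480.1, 237.5, 117.0]
tool_rot: [0.0, 0.905, 0.425, 0.0]
contact_force: [0.3, 1.9, -0.3]
finger_gap: 9.7
t 21.9 tcp [480.12 237.48 116.98] yaw y -39.69912107829236 gap 9.727804515390709 j6 1.0519828486902385
rot deg [-0.   -0.03 73.1 ] then dp cm [-0.02 -0.01  1.9 ]
[ 0.29  1.86 -0.35] [ 0.37 -0.1   0.  ]
```

The stopper is free (z force ≈ 0 after 19 mm of rise). Lift it out straight and carry it to the disc.

```bash
python3 -m inch '{"angular":[[0,0,0],[0,0,0],[0,0,0],[0,0,0],[0,0,0],[0,0,0],[0,0,0],[0,0,0],[0,0,0],[0,0,0],[0,0,0],[0,0,0],[0,0,0],[0,0,0],[0,0,0],[0,0,0]],"dp":[[0,0,-0.3],[0,0,-0.4],[0,0,-0.5],[0,0,-1],[0,0,-1.5],[0,0,-1.5],[0,0,-0.5],[-1.0,1.5,0],[-2.2,3.2,0],[-2.2,3.2,0],[-2.2,3.2,0],[-2.2,3.2,0],[-2.0,2.9,0],[-1.2,1.7,0],[0,0,0],[0,0,0]],"claw":[1,1,1,1,1,1,1,1,1,1,1,1,1,1,1,1]}' 80
python3 - <<'E'
from h import *
go([542,16,54],-39.7)
c,im=grab("side","s9");c,im2=grab("wrist","w9")
cv2.imwrite("pics/c9.png",np.hstack([cv2.resize(im[110:310,100:340,::-1],(420,350),interpolation=2),cv2.resize(im2[:,:,::-1],(380,350))]))
E
```

```text
clock: 23.9
tcp_pos: [541.7, 17.0, 173.8]
tool_rot: [-0.0, 0.905, 0.425, -0.0]
contact_force: [-1.1, 0.1, -1.0]
finger_gap: 9.8
t 23.9 tcp [541.72  17.04 173.78] yaw y -39.758668832823005 gap 9.772150676211577 j6 0.6259525444747829
rot deg [-0.05  0.01 -0.06] then dp cm [-0.06  0.09 11.98]
```

View pics/c9.png

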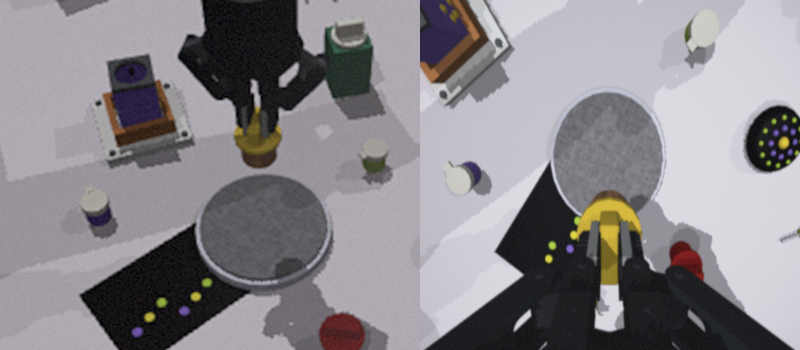

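The canister stands open in the holder and the stopper hangs plumb over the mat. That is 12 pictures viewed, so the rest is by numbers.

```bash
python3 -m inch '{"angular":[[0,0,0],[0,0,0],[0,0,0],[0,0,0],[0,0,0],[0,0,0],[0,0,0],[0,0,0]],"dp":[[0,0,1.5],[0,0,3],[0,0,3],[0,0,2.5],[0,0,1],[0,0,0.6],[0,0,0],[0,0,0]],"claw":[1,1,1,1,1,1,1,1]}' 80
python3 -m inch '{"angular":[[0,0,0],[0,0,0],[0,0,0]],"dp":[[0,0,0.1],[0,0,0],[0,0,0]],"claw":[1,1,1]}'
```

```text
clock: 25.0
tcp_pos: [542.9, 16.7, 59.2]
tool_rot: [0.0, 0.905, 0.424, 0.001]
contact_force: [0.7, 0.1, -0.2]
finger_gap: 10.1
clock: 25.38
tcp_pos: [542.1, 16.7, 57.3]
tool_rot: [0.0, 0.905, 0.424, 0.0]
contact_force: [-0.3, -0.7, -0.6]
finger_gap: 9.5
```

```bash
python3 -m inch '{"angular":[[0,0,0],[0,0,0],[0,0,0],[0,0,0]],"dp":[[0,0,0.3],[0,0,0.1],[0,0,0],[0,0,0]],"claw":[1,1,1,1]}' 
python3 -m inch '{"angular":[[0,0,0],[0,0,0],[0,0,0]],"dp":[[0,0,0.1],[0,0,0],[0,0,0]],"claw":[1,1,1]}'
```

```text
clock: 25.88
tcp_pos: [542.1, 16.7, 53.1]
tool_rot: [-0.0, 0.905, 0.424, -0.0]
contact_force: [-0.3, -0.8, -0.1]
finger_gap: 9.9
clock: 26.25
tcp_pos: [542.1, 16.6, 52.2]
tool_rot: [0.0, 0.905, 0.424, 0.0]
contact_force: [-0.2, 0.1, -0.7]
finger_gap: 10.0
```

```bash
python3 -m inch '{"angular":[[0,0,0],[0,0,0],[0,0,0]],"dp":[[0,0,0.1],[0,0,0],[0,0,0]],"claw":[1,1,1]}'
python3 -m inch '{"angular":[[0,0,0],[0,0,0],[0,0,0]],"dp":[[0,0,0.06],[0,0,0],[0,0,0]],"claw":[1,1,1]}'
```

```text
clock: 26.62
tcp_pos: [542.2, 16.7, 52.1]
tool_rot: [-0.0, 0.905, 0.424, -0.0]
contact_force: [-2.2, -1.2, 5.6]
finger_gap: 10.0
clock: 27.0
tcp_pos: [542.2, 16.7, 52.1]
tool_rot: [-0.0, 0.905, 0.424, -0.0]
contact_force: [-4.5, 0.4, 9.7]
finger_gap: 9.6
```

Touchdown at z = 52.1, as predicted. Unload, open slowly, and withdraw.

```bash
python3 -m inch '{"angular":[[0,0,0],[0,0,0],[0,0,0],[0,0,0],[0,0,0],[0,0,0],[0,0,0],[0,0,0],[0,0,0],[0,0,0],[0,0,0],[0,0,0],[0,0,0]],"dp":[[0,0,-0.1],[0,0,0],[0,0,0],[0,0,0],[0,0,0],[0,0,0],[0,0,0],[0,0,-1],[0,0,-2],[0,0,-4],[0,0,-4],[0,0,-4],[0,0,-2]],"claw":[1,1,0.8,0.6,0.4,0.2,0,0,0,0,0,0,0]}' 20
python3 -m inch '{"angular":[[0,0,0],[0,0,0],[0,0,0],[0,0,0],[0,0,0]],"dp":[[-3,0,0],[-4,0,0],[-3,0,0],[0,0,0],[0,0,0]],"claw":[0,0,0,0,0]}'
python3 - <<'E'
from h import *
c,im=grab("wrist","w10");cs,ims=grab("side","s10");go([542,16,54],-39.7)
for nm,cc,i in(("w",c,im),("s",cs,ims)):
    for b in blobs(i,(20,100,40),(36,255,255),100)[:3]:
        (u,v),s,a=cv2.minAreaRect(b);print(nm,u,v,s,a,cv2.contourArea(b),onz(cc,(u,v),47))
    print(nm,"expected flange(upright)",proj(cc,[542,16.7,47]),"bar top",proj(cc,[542,16.7,69]), "canister top exp",proj(cc,[480,237.6,90]))
V=[ (cv2.boundingRect(b),cv2.contourArea(b)) for b in blobs(ims,(115,50,15),(145,255,255),80)];print(V)
# bystander drift: compare with initial side picture
a=cv2.cvtColor(cv2.imread("pics/side0.png"),6).astype(int);b=cv2.cvtColor(cv2.imread("pics/s10.png"),6).astype(int)
for n,(u,v) in dict(spare=(299,143),stone=(361,248),stylus=(420,308),violet=(155,228),lime=(314,199),yellowpot=(207,323),red=(295,302)).items():
    p=np.abs(a-b)[v-22:v+22,u-22:u+22];print(n,p.mean().round(1),np.percentile(p,95))
E
```

```text
clock: 28.62
tcp_pos: [543.4, 16.6, 226.1]
tool_rot: [0.001, 0.905, 0.424, 0.003]
contact_force: [0.1, -0.1, 0.3]
finger_gap: 85.8
clock: 29.25
tcp_pos: [478.3, -59.9, 221.6]
tool_rot: [-0.0, 0.905, 0.424, 0.0]
contact_force: [0.7, 0.3, 0.0]
finger_gap: 85.2
t 29.35 tcp [478.48 -59.65 221.54] yaw y -39.7223687627086 gap 85.26306605635274 j6 0.4577068092121531
rot deg [-0.01 -0.01 -0.02] then dp cm [ 9.88  0.06 16.75]
w 279.2500305175781 76.75 (55.154327392578125, 54.44721603393555) 45.0 2358.5 [543.09  14.52  47.  ]
w 522.0 45.0 (16.0, 16.0) 90.0 206.5 [710.65 -93.49  47.  ]
w 228.0 173.0 (12.0, 12.0) 90.0 116.5 [455.45 -18.32  47.  ]
w expected flange(upright) [276.58  75.5 ] bar top [276.43  73.42] canister top exp [ -35.09 -159.28]
s 250.3141632080078 230.28761291503906 (21.73065185546875, 23.04766082763672) 48.8140754699707 388.5 [540.34  13.87  47.  ]
s expected flange(upright) [250.45 228.86] bar top [249.96 221.7 ] canister top exp [174.12 149.88]
[((475, 350, 39, 37), 718.0), ((519, 323, 38, 34), 630.5), ((523, 407, 30, 13), 221.0), ((482, 239, 17, 14), 106.5), ((451, 266, 17, 13), 86.5), ((428, 186, 15, 12), 86.0)]
spare 17.9 30.0
stone 17.4 30.0
stylus 25.6 31.0
violet 23.0 31.0
lime 14.8 30.0
yellowpot 38.5 50.0
red 21.8 31.0
```

The stopper sits where expected, with a round, full flange in both views, so it is upright. The brightness changed overall, so I'll check the bystanders by template matching, and the canister once more.

```bash
python3 - <<'E'
from h import *
a=cv2.imread("pics/side0.png");b=cv2.imread("pics/s10.png")
for n,(u,v,h) in dict(spare=(299,143,20),stone=(361,248,20),stylus=(420,308,22),violet=(155,228,12),lime=(314,199,12),yellowpot=(207,323,13),red=(295,302,15),holder=(180,180,30)).items():
    t=a[v-h:v+h,u-h:u+h];w=b[v-h-12:v+h+12,u-h-12:u+h+12];r=cv2.matchTemplate(w,t,5);_,m,_,l=cv2.minMaxLoc(r);print(n,round(m,2),l[0]-12,l[1]-12)
c9=cv2.imread("pics/s9.png");t=c9[140:185,155:205];r=cv2.matchTemplate(b[125:200,140:220],t,5);_,m,_,l=cv2.minMaxLoc(r);print("canister s9->s10",round(m,2),l[0]-15,l[1]-15)
c=camera_info("side");d=cv2.cvtColor(b,6);u,v=proj(c,[480,237.6,90]).astype(int);print("top patch grey",d[v-12:v+13:3,u-12:u+13:3])
E
```

```text
spare 1.0 0 0
stone 1.0 0 0
stylus 1.0 0 0
violet 1.0 0 0
lime 0.98 0 0
yellowpot 0.98 0 0
red 1.0 0 0
holder 0.39 3 -12
canister s9->s10 0.48 0 0
top patch grey [[175 182 181 184 156 171 179 180 136]
 [178 182 178 153  27  20 120 161 158]
 [184 165 149  65  57  37   3  67 166]
 [ 59  70  59  59  46  57  62  61  93]
 [ 66  56  30  26  21  50  62  64  58]
 [ 97  36   2  23  10  18  31  29  28]
 [142  48  16   3   4  23  32  26  27]
 [156  54  15  15  17  28  28  26  30]
 [188  37  12  14   7  29   4  41  41]]
```

The bystanders haven't moved. The arm seems to hide the canister in the side view (dark patch, match 0.48), so I'll move it away and recheck.

```bash
python3 -m inch '{"angular":[[0,0,0],[0,0,0],[0,0,0],[0,0,0],[0,0,0],[0,0,0],[0,0,0]],"dp":[[-2,2,0],[-4,3.3,0],[-4,3.3,0],[-4,3.3,0],[-2,2,0],[0,0,0],[0,0,0]],"claw":[0,0,0,0,0,0,0]}'
python3 - <<'E'
from h import *
c,im=grab("side","s11");t0,it=grab("top","t11");b=cv2.imread("pics/s11.png")
c9=cv2.imread("pics/s9.png");t=c9[140:185,155:205];r=cv2.matchTemplate(b[125:200,140:220],t,5);_,m,_,l=cv2.minMaxLoc(r);print("canister s9->s11",round(m,2),l[0]-15,l[1]-15)
for nm,cc,i in(("side",c,im),("top",t0,it)):
    for q in blobs(i,(20,100,40),(36,255,255),150)[:1]:
        (u,v),s,a=cv2.minAreaRect(q);print(nm,u,v,s,onz(cc,(u,v),46))
u,v=proj(t0,[480,237.6,90]).astype(int);d=cv2.cvtColor(it,cv2.COLOR_RGB2GRAY);print((u,v));print(d[v-15:v+16:3,u-15:u+16:3])
E
```

```text
clock: 30.22
tcp_pos: [482.9, -271.2, 221.2]
tool_rot: [-0.001, 0.905, 0.425, -0.0]
contact_force: [-0.1, -0.2, -0.1]
finger_gap: 85.3
canister s9->s11 0.35 15 14
top 280.0 224.0 (22.0, 22.0) [540.72  14.18  46.  ]
(np.int64(158), np.int64(254))
[[120 115 108  62  64  66  61  68  67  66  65]
 [121 122  85  63  64  60  61  54  50  60  62]
 [120 124  64  57  56  56  48  54  64  62  58]
 [123 116  63  49  49  49  42  40  64  57  63]
 [120 102  60  47  55  40  44  41  72  63  61]
 [119  85  49  44  54  55  48  70 106  70  53]
 [119  65  54  44  57  53  57  98 101  69  51]
 [116  59  62  51  52  50  59 105  97  59  43]
 [ 83  66  64  55  45  42  50  55  64  62  46]
 [120  81  67  59  62  58  61  60  56  52  47]
 [124  84  79  72  73  71  63  61  60  49  49]]
```

The top view shows the canister's open mouth (dark top with lighter stones) where an upright canister in the holder should be, and the stopper's round flange over the disc centre. Hand in.

```bash
python3 -c "
from rig import *
print(sign_off())"
```

```text
the job is handed in; nothing more can be done
None
```

The job is done and handed in at about 30 s on the robot's clock. The open canister stands in the wooden-fenced holder, and the yellow stopper stands bar up on the disc's mat.

- **Canister:** I carried it by two opposite sides and lowered it between the fence walls until it touched the floor.
- **Stopper:** I gripped the bar and worked it back and forth through about 115° in five swings while easing it up 19 mm. The pull stayed under 4 N wherever I read it, after each swing, and the canister stayed down. I then lifted the stopper out and set it near the disc's centre.

**Last checks**
- **Stopper:** its flange shows round and full-size in the wrist, side and top views, 2–3 mm from where I meant to put it, so I take it to be upright.
- **Other things:** the six bystanders and the red look-alike show no shift in the side view between the start and after I released the stopper.
- **Canister:** the last top view's pixel values show a dark top with an open mouth where they should be.

**Failed or weaker checks**
- The side-view check of the canister failed twice (match scores of 0.48 and 0.35), apparently because the arm was in the way. It was last seen standing open in the holder just before I placed the stopper.
- I had used all 12 picture views by then, so the final checks are by numbers only.

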